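# Lay out the test bench

### The arm

A 6-joint arm with a two-finger parallel gripper is mounted at the origin on the work surface. World frame = base frame: x ahead of the robot, y to its left, z up, the work surface at z = 0. Lengths are in m, angles in rad, forces in N, time in s.
With the tool pointing down it reaches from about 0.225 to 0.875 m from the base axis. Payload 3.4 kg.
Tool frame: the origin (TCP) lies on the centre line of the jaws, within the pads' length; the fingertips stand 17 mm ahead of it and the grasp point (between the pads) lies 2 mm behind it; z points along the fingers, y is the line along which they close (so a half turn about z gives the same grasp; the last joint's range is limited). The gripper opens to 85 mm and grips with 20 to 120 N. Pads are 22 mm wide; open, the fingers measure 114 mm over their backs; the gripper's body (76 mm by 85 mm) begins 54 mm behind the grasp point. The pads swing forward as they close: fully open they stand 13 mm farther back than shut.
Start: joints at [1.195, 0.276, 1.505, -0, 1.361, -0.121], TCP at [0.145, 0.556, 0.248] pointing down, gripper open.
Joint ranges: [-2.89, 2.89], [-0.75, 2.08], [0.22, 2.7], [-1.18, 4.32], [0.11, 2.71], [-2.7, 2.7]. Speed limits (rad/s): [2.57, 2.57, 3.14, 3.14, 3.14, 3.14].

### API

Orientations are given as a unit quaternion [w, x, y, z].
In Python, from rig import manip gives the robot as it stands.
- The arm moves only by the tool move_arm, never from a script. Its argument "steps" is one flat list of numbers, 7 for each row, row after row: the turn, a rotation vector about the world's x, y, z normalised to -1 to 1, where 1 is 360 degrees, then the shift along the world's x, y, z normalised to -1 to 1, where 1 is 1 m, then the opening, from -1 (shut) to 1 (fully open). A call has exactly 10 rows; each row is the pose to reach, as a shift and turn from the pose commanded when the call began, turning the shorter way round; what a row does not reach only later rows make up. A row lasts 1/10 s, in which the tool goes at most 50 mm and 8.59 degrees, less where a joint would pass 70% of its speed; a pose out of reach is approached as far as the arm can. A call with a number of a shift or a turn outside -1 to 1 is refused whole. A call with a gripper value outside its range is refused whole. The fingers move at their own pace and stop on an object; "squeeze" is the grip in N (left out, the last holds). Time passes only in rows, so rows that repeat a pose let the fingers close, or fill a call up. It gives the time, the measured TCP pose, the force, the opening and the grip force at its end, in the units of the state.
- manip.get_state(): the state, without advancing time (a new reading comes with each control period).
- manip.get_image(name): name is "scene" or "side" or "wrist"; returns a dict with "pixels" (400x640x3 uint8, blue, green, red), "fx", "fy", "cx", "cy" (pixels), "R" (3x3) and "t" (3): a world point X has camera coordinates R X + t. Camera axes: x right, y down, z forward; pixel columns grow to the right and rows downward; lengths in m; the calibration is good to about 2 mm. A picture is of the moment at which its call begins. There is no depth.
- manip.sign_off(): hands the job in; it is judged then, once.
The state is a dict: "clock": time; "qpos": joint angles; "qd": joint speeds; "effort": joint torques, N m; "position": TCP position; "ee_rot": TCP orientation; "contact_force": force on the tool from outside, world axes, zero at the start; "moment": the same for the moment, N m; "width": finger opening in m; "gripper_force": force on a finger pad.
Only numpy, scipy, OpenCV 4.12 (cv2) and the standard library are available. Lean on these libraries where they do the work, as an engineer would, in place of code of your own. Each camera call takes 0.05 s, during which the arm holds its last target. There are 200 camera calls.

### The job

Lay the bench out for the next water test: stand the tall bottle on the pad behind the tube rack and the squat jar on the pad behind the balance (behind means the side away from the robot), and put the cuvette box on the oblong pad between rack and balance, its long sides along the pad's long sides. Then stand the small vial on top of the box. Centre each thing where it goes, never tip the bottle, jar or vial over, and leave everything standing on its own.

Things in the scene. Friction and masses are not known exactly. Their poses are not given: they have to be found in the camera images.
- bottle: loose tall white plastic reagent bottle with a narrower neck and a white screw cap: 44 mm diameter body, 85 mm tall in all, straight-sided from the foot to 53 mm up; about 90 g. Origin: centre of its underside, z up its axis.
- jar: loose squat amber glass jar with a white lid: 56 mm diameter, 50 mm tall, the glass straight-sided to 33 mm up, the lid 54 mm across; about 120 g. Origin: centre of its underside, z up its axis.
- vial: loose small clear vial with a black cap: 26 mm diameter, 48 mm tall, straight-sided to 30 mm up; about 30 g. Origin: centre of its underside, z up its axis.
- box: loose closed flat-topped box of cuvettes, clear below with a white lid: 44 mm (its x) by 70 mm (its y) by 40 mm tall, about 80 g, always found the right way up; grip it across its 44 mm width. Origin: centre of its underside.
- rack: fixed white tube rack with two rows of dark holes and two short capped tubes: 80 mm (x) by 94 mm (y), 39 mm high, the tubes to 63 mm. Origin: centre of its underside; its x points roughly away from the robot.
- balance: fixed small grey bench balance with a round steel pan and a dark display: 100 mm (x) by 90 mm (y), 32 mm high at the pan. Origin: centre of its underside; its x points roughly away from the robot. Nothing is to be put on it.
- pad_rack: fixed dark square rubber pad, 80 by 80 mm, 3 mm thick, behind the tube rack (on its side away from the robot). Origin: centre of its underside, on the table top.
- pad_balance: fixed dark square rubber pad, 80 by 80 mm, 3 mm thick, behind the balance (on its side away from the robot). Origin: centre of its underside, on the table top.
- pad_mid: fixed dark oblong rubber pad, 70 mm (its x) by 96 mm (its y), 3 mm thick, between the rack and the balance. Origin: centre of its underside, on the table top.

How it is judged:
At the end, for the whole second after the job is handed in: Bottle upright on the pad behind the rack and jar upright on the pad behind the balance, each within 15 mm of the pad's centre; box flat on the oblong pad within 12 mm of its centre and 0.2 rad of its long direction; vial upright on the box's lid within 12 mm of its centre; all released and at rest (horizontal distance between bottle and pad_rack below 0.015 m and height (world z) of each of bottle, jar, box below 0.008 m and horizontal distance between jar and pad_balance below 0.015 m and horizontal distance between box and pad_mid below 0.012 m and angle between the y axis of box and the y axis of pad_mid, either way round below 0.2 rad and horizontal distance between vial and box below 0.012 m and z of vial in the frame of box between 0.035 and 0.046 m and angle between each of bottle, jar, vial, box's own z axis and vertical below 0.1 rad and linear speed of each of bottle, jar, vial, box below 0.02 m/s and contact force between each of bottle, jar, vial, box and the fingers below 0.05 N); the robot touches nothing.
It fails at once if the bottle is tipped over (leans more than 0.8 rad) (angle between bottle's own z axis and vertical above 0.8 rad).
It fails at once if the jar is tipped over (leans more than 0.8 rad) (angle between jar's own z axis and vertical above 0.8 rad).
It fails at once if the vial is tipped over (leans more than 0.8 rad) (angle between vial's own z axis and vertical above 0.8 rad).
It also fails if it takes over 118 s, if anything falls off the work surface, if the arm or the gripper's body presses on something with over 40 N, if the wrist force passes 120 N, or if a joint passes its speed limit or range.

## Working session

There is one attempt and no reset: what is moved stays moved. The work goes in short steps, Python scripts to look and compute and a tool call to move; the robot and the scene stay as the last step left them, time stands still between calls to the robot, and variables do not carry over. Pictures are saved under pics/ and viewed, at most 14 in all, crops included, and the job is handed in when it is done.

Besides the shell and the picture viewer there is one more tool, called after "Emit:" by a JSON object that holds its "api" and its "payload". move_arm: Moves the arm, as the interface text tells. Scaled input: -1 to 1 covers 1 m each way for a shift and 360 degrees each way for a turn. Its arguments: {"type":"object","properties":{"steps":{"type":"array"},"squeeze":{"type":"number"}},"required":["steps"]}

```bash
ls; mkdir -p pics
cat > h.py <<'E'
import numpy as np, cv2
from rig import manip
def ray(im,u,v,z):
    d=np.array([(u-im['cx'])/im['fx'],(v-im['cy'])/im['fy'],1.]); R=np.array(im['R']);t=np.array(im['t'])
    c=-R.T@t; d=R.T@d; return c+d*(z-c[2])/d[2]
def proj(im,X):
    p=np.array(im['R'])@np.array(X)+np.array(im['t']); return im['fx']*p[0]/p[2]+im['cx'],im['fy']*p[1]/p[2]+im['cy']
def snap(n,f):
    im=manip.get_image(n); cv2.imwrite('pics/'+f,im['pixels']); np.save('pics/'+f+'.npy',im,allow_pickle=True); return im
def load(f): return np.load('pics/'+f+'.npy',allow_pickle=True).item()
E
python3 - <<'E'
from h import *
for n in ['scene','side','wrist']:
    im=snap(n,n+'0.png'); print(n,-np.array(im['R']).T@np.array(im['t']),im['fx'])
s=manip.get_state(); print(s)
E
```

```text
pics
scene [ 1.14608508 -0.549714    0.69047448] 451.35806030495576
side [0.46488989 0.86256748 0.543027  ] 393.17323538931856
wrist [0.07678881 0.57374139 0.37279781] 356.1741862040787
{'clock': 0.15, 'qpos': array([ 1.19497821e+00,  2.76474472e-01,  1.50579798e+00, -2.17384583e-05,
        1.36070178e+00, -1.21006803e-01]), 'qd': array([-8.75078717e-04, -1.16960788e-03, -2.37173768e-03, -2.19336781e-04,
        7.21990656e-04, -7.32531633e-05]), 'effort': array([ 9.36721990e-04, -4.17139792e+01, -2.46032810e+01, -2.73071382e-04,
        7.44955876e-03, -2.86652255e-05]), 'position': array([0.14482373, 0.55610363, 0.24764197]), 'ee_rot': array([-1.59537978e-04,  1.27058973e-01,  9.91894924e-01, -6.72194672e-04]), 'contact_force': array([-1.24450618, -1.34683013,  0.61783219]), 'moment': array([-0.05976066,  0.02695383,  0.01132012]), 'gripper_force': 0.0, 'width': 0.08530485789755941}
```

View pics/scene0.png

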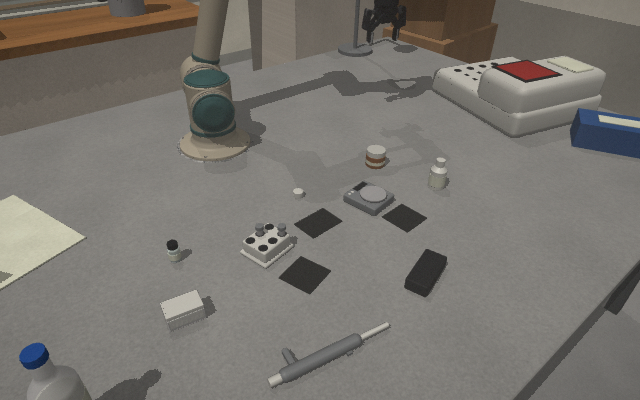

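View pics/side0.png

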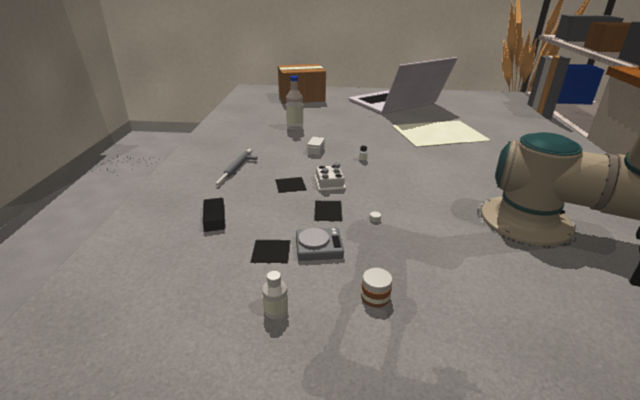

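The scene view shows the bottle (438,175), jar (375,157), vial (173,250), box (183,308), rack (267,242) and balance (369,197). It also shows pad_rack (305,274), pad_balance (404,217) and pad_mid (318,222). The side view shows the bottle (275,297), jar (377,288), box (316,146), vial (363,153) and the pads at (291,184), (271,250) and (328,210).

```bash
cat >> h.py <<'E'
def padrect(im,u,v,z=0.003,thr=45):
    g=im['pixels'].max(2); m=(g<thr).astype(np.uint8)
    n,l,s,c=cv2.connectedComponentsWithStats(m,connectivity=4); k=l[v,u]
    cs,_=cv2.findContours((l==k).astype(np.uint8),cv2.RETR_EXTERNAL,cv2.CHAIN_APPROX_NONE)
    P=np.array([ray(im,p[0][0],p[0][1],z)[:2] for p in max(cs,key=len)],np.float32)
    r=cv2.minAreaRect(P*1000); return s[k,4],np.round(r[0],1),np.round(r[1],1),round(r[2],1)
E
python3 - <<'E'
from h import *
a=load('scene0.png');b=load('side0.png')
for n,p,q in [('rack',(305,274),(291,184)),('bal',(404,217),(271,250)),('mid',(318,222),(328,210))]:
    print(n,a['pixels'][p[1],p[0]],padrect(a,*p),padrect(b,*q))
for n,p,q,z in [('bottlecap',(440,161),(273.5,275),.085),('jarlid',(375,150),(377,277),.05),('vialcap',(172,242),(363.5,148),.048),('boxtop',(182,302),(316,142),.04),('rack',(268,237),(330,171),.039),('bal',(371,192),(318,238),.032)]:
    print(n,ray(a,*p,z).round(3),ray(b,*q,z).round(3))
E
```

```text
rack [48 50 50] (np.int32(255020), array([-40.6, 758.3]), array([4133.1, 2741.7]), 55.0) (np.int32(303), array([ 613.1, -127.5]), array([73.2, 71.1]), 16.6)
bal [51 54 53] (np.int32(255020), array([-40.6, 758.3]), array([4133.1, 2741.7]), 55.0) (np.int32(728), array([614.5, 182.7]), array([75.6, 74.3]), 4.6)
mid [50 52 54] (np.int32(255020), array([-40.6, 758.3]), array([4133.1, 2741.7]), 55.0) (np.int32(455), array([498. ,   4.3]), array([63.8, 88.1]), 2.2)
bottlecap [0.582 0.338 0.085] [0.575 0.351 0.085]
jarlid [0.397 0.292 0.05 ] [0.392 0.302 0.05 ]
vialcap [ 0.401 -0.322  0.048] [ 0.401 -0.308  0.048]
boxtop [ 0.559 -0.378  0.04 ] [ 0.557 -0.363  0.04 ]
rack [ 0.506 -0.15   0.039] [ 0.5   -0.152  0.039]
bal [0.519 0.156 0.032] [0.512 0.165 0.032]
```

Run:
```python
from h import *
a=load('scene0.png')
for t in (62,68,74):
  for n,p in [('rack',(305,274)),('bal',(404,217)),('mid',(318,222))]: print(t,n,padrect(a,*p,thr=t))
```

```text
62 rack (np.int32(1037), array([ 616.6, -135.4]), array([79.6, 79.7]), 16.8)
62 bal (np.int32(640), array([619. , 174.1]), array([80., 79.]), 4.0)
62 mid (np.int32(719), array([501.5,  -3.9]), array([70.4, 94.9]), 3.5)
68 rack (np.int32(1050), array([ 616.6, -135.2]), array([79.6, 80.3]), 16.9)
68 bal (np.int32(653), array([618.5, 174.2]), array([80.4, 80. ]), 3.0)
68 mid (np.int32(730), array([501.2,  -3.6]), array([70.5, 95.9]), 3.7)
74 rack (np.int32(1058), array([ 616.7, -135. ]), array([80. , 80.5]), 17.0)
74 bal (np.int32(659), array([618.7, 174.6]), array([80.2, 81. ]), 3.6)
74 mid (np.int32(734), array([501.5,  -3.6]), array([70.7, 95.8]), 3.2)
```

Emit:
{"api": "move_arm", "payload": {"steps": [0,0,0.0406,0.25,-0.26,-0.05,1,0,0,0.0406,0.25,-0.26,-0.05,1,0,0,0.0406,0.25,-0.26,-0.05,1,0,0,0.0406,0.25,-0.26,-0.05,1,0,0,0.0406,0.25,-0.26,-0.05,1,0,0,0.0406,0.25,-0.26,-0.05,1,0,0,0.0406,0.25,-0.26,-0.05,1,0,0,0.0406,0.25,-0.26,-0.05,1,0,0,0.0406,0.25,-0.26,-0.05,1,0,0,0.0406,0.25,-0.26,-0.05,1]}}

```text
clock: 1.15
position: [0.3947, 0.2964, 0.1981]
ee_rot: [-0.001, 0.0, 1.0, 0.0]
contact_force: [0.6, 0.6, -0.9]
width: 0.085
gripper_force: 0.0
```

Run:
```python
from h import *
im=snap('wrist','w1.png'); print(proj(im,[.395,.297,.05]),-np.array(im['R']).T@np.array(im['t']),manip.get_state()['position'])
```

```text
(np.float64(315.3639612424329), np.float64(188.35297101799245)) [0.3244638  0.29599603 0.32345758] [0.39434105 0.29691467 0.19828031]
```

View pics/w1.png

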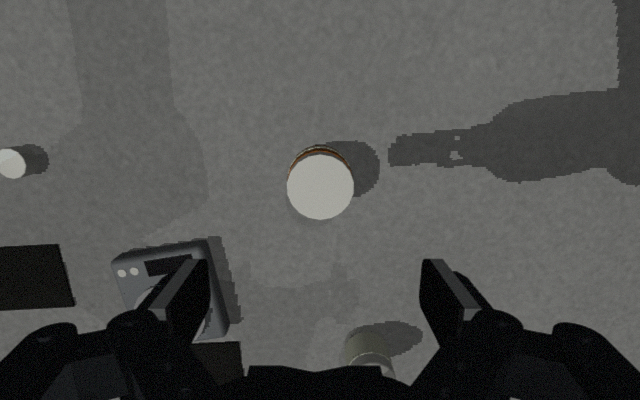

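The wrist view shows the jar lid at (320,187), the balance at (175,300), pad_mid's edge at (35,277), a loose cap at (10,163) and the bottle at (367,350).

```bash
cat >> h.py <<'E'
def blob(im,u,v,z,lo,hi):
    m=cv2.inRange(im['pixels'],np.array(lo),np.array(hi)); n,l,s,c=cv2.connectedComponentsWithStats(m,connectivity=4); k=l[v,u]
    cs,_=cv2.findContours((l==k).astype(np.uint8),cv2.RETR_EXTERNAL,cv2.CHAIN_APPROX_NONE)
    P=np.array([ray(im,p[0][0],p[0][1],z)[:2] for p in max(cs,key=len)],np.float32)*1000
    return s[k],np.round(cv2.minEnclosingCircle(P)[0],1),round(cv2.minEnclosingCircle(P)[1]*2,1),[np.round(x,1) for x in cv2.minAreaRect(P)],np.round(P.mean(0),1)
E
python3 - <<'E'
from h import *
im=load('w1.png'); print(im['pixels'][187,320]); print(blob(im,320,187,.05,(120,)*3,(255,)*3)); print(blob(im,10,163,.02,(120,)*3,(255,)*3))
E
```

```text
[156 164 164]
(array([ 286,  155,   68,   65, 3416], dtype=int32), array([394.4, 300.3]), 53.7, [array([394.5, 300.4]), array([52.5, 52.8]), np.float64(1.7)], array([394.1, 300.8], dtype=float32))
(array([  0, 149,  26,  30, 632], dtype=int32), array([380.3,  33.7]), 26.2, [array([380.9,  36.1]), array([21. , 25.9]), np.float64(76.1)], array([380.3,  34.7], dtype=float32))
```

Emit:
{"api": "move_arm", "payload": {"steps": [0,0,0,0,0.004,-0.05,1,0,0,0,0,0.004,-0.1,1,0,0,0,0,0.004,-0.14,1,0,0,0,0,0.004,-0.174,1,0,0,0,0,0.004,-0.174,1,0,0,0,0,0.004,-0.174,1,0,0,0,0,0.004,-0.174,-1,0,0,0,0,0.004,-0.174,-1,0,0,0,0,0.004,-0.174,-1,0,0,0,0,0.004,-0.174,-1], "squeeze": 35}}

```text
clock: 2.2
position: [0.3961, 0.3014, 0.0266]
ee_rot: [0.002, 0.0, 1.0, 0.001]
contact_force: [-1.3, 1.6, 5.7]
width: 0.0549
gripper_force: 36.1
```

Emit:
{"api": "move_arm", "payload": {"steps": [0,0,0,0,0,0.03,-1,0,0,0,0,0,0.08,-1,0,0,0,0,0,0.13,-1,0,0,0,0.03,-0.03,0.16,-1,0,0,0,0.06,-0.07,0.17,-1,0,0,0,0.09,-0.11,0.17,-1,0,0,0,0.12,-0.15,0.17,-1,0,0,0,0.15,-0.19,0.17,-1,0,0,0,0.18,-0.22,0.17,-1,0,0,0,0.2,-0.24,0.17,-1]}}

```text
clock: 3.2
position: [0.5972, 0.0574, 0.1957]
ee_rot: [0.002, 0.001, 1.0, -0.0]
contact_force: [-0.1, 0.9, -0.8]
width: 0.0549
gripper_force: 38.1
```

Emit:
{"api": "move_arm", "payload": {"steps": [0,0,0,0.02,-0.02,0,-1,0,0,0,0.025,-0.03,0,-1,0,0,0,0.025,-0.03,0,-1,0,0,0,0.025,-0.03,0,-1,0,0,0,0.025,-0.03,0,-1,0,0,0,0.025,-0.03,0,-1,0,0,0,0.025,-0.03,0,-1,0,0,0,0.025,-0.03,0,-1,0,0,0,0.025,-0.03,0,-1,0,0,0,0.025,-0.03,0,-1]}}

```text
clock: 4.2
position: [0.6199, 0.0306, 0.1943]
ee_rot: [-0.0, -0.0, 1.0, 0.0]
contact_force: [-0.0, -0.1, -1.4]
width: 0.055
gripper_force: 38.1
```

Run:
```python
from h import *
im=snap('wrist','w2.png'); s=manip.get_state(); print(s['position'],s['width'])
for p in [(.617,-.132),(.616,.179),(.5,0)]: print(proj(im,[*p,.003]))
```

```text
[0.6199349  0.03051235 0.19427823] 0.05494781350114169
(np.float64(135.1487738297551), np.float64(172.6251739903122))
(np.float64(478.4850472532547), np.float64(171.82543731806817))
(np.float64(277.21267515167204), np.float64(31.736600262151))
```

View pics/w2.png

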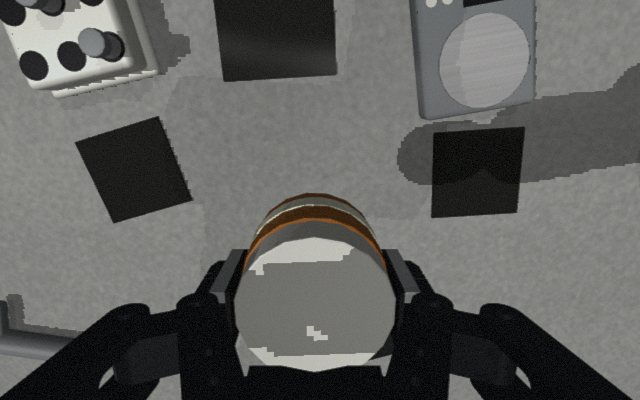

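The wrist view shows pad_rack at (134,170), pad_balance at (478,172) and pad_mid at (277,38), cut by the frame. The jar is held upright in the middle.

Run:
```python
from h import *
im=load('w2.png')
for p in [(134,170),(478,190),(277,60)]: print(im['pixels'][p[1],p[0]],padrect(im,*p,thr=45), padrect(im,*p,thr=55))
s=manip.get_state(); print(s['position'])
```

```text
[26 24 25] (np.int32(7486), array([ 615.9, -132.2]), array([78.6, 79.4]), 16.4) (np.int32(7569), array([ 615.9, -132.2]), array([79. , 80.1]), 16.5)
[30 26 25] (np.int32(7497), array([617.4, 176.8]), array([79.1, 79.7]), 3.8) (np.int32(7572), array([617.4, 176.9]), array([79.5, 80.3]), 3.9)
[40 42 42] (np.int32(7176), array([505.2,  -1. ]), array([60.9, 95. ]), 2.6) (np.int32(8869), array([504.8,  -0.8]), array([61.7, 95.3]), 3.6)
[0.6199349  0.03051235 0.19427823]
```

Emit:
{"api": "move_arm", "payload": {"steps": [0,0,0,-0.002,0.04,0,-1,0,0,0,-0.002,0.08,0,-1,0,0,0,-0.002,0.12,0,-1,0,0,0,-0.002,0.1465,-0.03,-1,0,0,0,-0.002,0.1465,-0.07,-1,0,0,0,-0.002,0.1465,-0.11,-1,0,0,0,-0.002,0.1465,-0.14,-1,0,0,0,-0.002,0.1465,-0.155,-1,0,0,0,-0.002,0.1465,-0.162,-1,0,0,0,-0.002,0.1465,-0.162,-1]}}

```text
clock: 5.25
position: [0.6177, 0.1769, 0.0317]
ee_rot: [-0.001, -0.0, 1.0, -0.0]
contact_force: [0.2, -0.4, -1.0]
width: 0.0549
gripper_force: 38.1
```

Emit:
{"api": "move_arm", "payload": {"steps": [0,0,0,0,0,-0.001,-1,0,0,0,0,0,-0.002,-1,0,0,0,0,0,-0.002,-1,0,0,0,0,0,-0.002,-1,0,0,0,0,0,-0.002,-1,0,0,0,0,0,-0.002,-1,0,0,0,0,0,-0.002,-1,0,0,0,0,0,-0.002,-1,0,0,0,0,0,-0.002,-1,0,0,0,0,0,-0.002,-1]}}

```text
clock: 6.25
position: [0.6179, 0.177, 0.0303]
ee_rot: [-0.0, -0.0, 1.0, 0.0]
contact_force: [-0.0, 0.1, -0.6]
width: 0.0546
gripper_force: 38.1
```

Emit:
{"api": "move_arm", "payload": {"steps": [0,0,0,0,0,-0.001,-1,0,0,0,0,0,-0.001,-1,0,0,0,0,0,-0.001,0,0,0,0,0,0,-0.001,1,0,0,0,0,0,0,1,0,0,0,0,0,0,1,0,0,0,0,0,0.03,1,0,0,0,0,0,0.08,1,0,0,0,0,0,0.13,1,0,0,0,0,0,0.17,1]}}

```text
clock: 7.25
position: [0.6185, 0.1771, 0.2033]
ee_rot: [0.001, -0.0, 1.0, 0.0]
contact_force: [1.5, 0.2, -0.7]
width: 0.0853
gripper_force: 0.0
```

Emit:
{"api": "move_arm", "payload": {"steps": [0,0,0,-0.01,0.05,0.03,1,0,0,0,-0.02,0.1,0.03,1,0,0,0,-0.03,0.14,0.03,1,0,0,0,-0.04,0.17,0.03,1,0,0,0,-0.04,0.17,0.03,1,0,0,0,-0.04,0.17,0.03,1,0,0,0,-0.04,0.17,0.03,1,0,0,0,-0.04,0.17,0.03,1,0,0,0,-0.04,0.17,0.03,1,0,0,0,-0.04,0.17,0.03,1]}}

```text
clock: 8.25
position: [0.5784, 0.3461, 0.2304]
ee_rot: [0.0, 0.001, 1.0, 0.0]
contact_force: [-0.1, 1.5, -0.2]
width: 0.0856
gripper_force: 0.0
```

Run:
```python
from h import *
im=snap('wrist','w3.png'); s=manip.get_state(); print(s['position'],s['width'])
print(proj(im,[.578,.345,.085]),proj(im,[.617,.177,.053]))
```

```text
[0.57828701 0.3462608  0.23037239] 0.08520009751367874
(np.float64(313.33408437424526), np.float64(188.17418604980253)) (np.float64(127.08156603815124), np.float64(221.31460121225294))
```

View pics/w3.png

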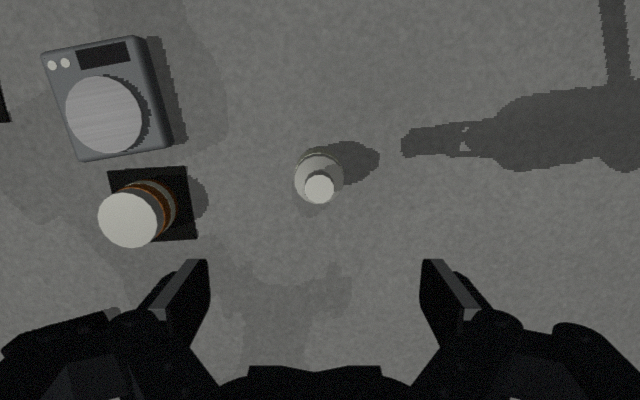

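The jar stands on its pad with its lid at (128,219), where I expected it. The bottle cap is at (319,187).

Run:
```python
from h import *
im=load('w3.png'); print(ray(im,319,187,.085),ray(im,128,219,.053), blob(im,128,219,.053,(115,)*3,(255,)*3)[1:3])
```

```text
[0.57705303 0.34944166 0.085     ] [0.61479153 0.17815377 0.053     ] (array([616.4, 176.9]), 53.4)
```

Emit:
{"api": "move_arm", "payload": {"steps": [0,0,0,-0.001,0.003,-0.04,1,0,0,0,-0.001,0.003,-0.08,1,0,0,0,-0.001,0.003,-0.12,1,0,0,0,-0.001,0.003,-0.16,1,0,0,0,-0.001,0.003,-0.19,1,0,0,0,-0.001,0.003,-0.19,1,0,0,0,-0.001,0.003,-0.19,-1,0,0,0,-0.001,0.003,-0.19,-1,0,0,0,-0.001,0.003,-0.19,-1,0,0,0,-0.001,0.003,-0.19,-1], "squeeze": 30}}

```text
clock: 9.3
position: [0.5785, 0.3506, 0.0429]
ee_rot: [0.002, -0.0, 1.0, 0.001]
contact_force: [0.5, -0.6, 6.0]
width: 0.0427
gripper_force: 31.2
```

Emit:
{"api": "move_arm", "payload": {"steps": [0,0,0,0,0,0,-1,0,0,0,0,0,0,-1,0,0,0,0,0,0,-1,0,0,0,0,0,0,-1,0,0,0,0,0,0,-1,0,0,0,0,0,0.02,-1,0,0,0,0,0,0.05,-1,0,0,0,0,0,0.09,-1,0,0,0,0,0,0.13,-1,0,0,0,0,0,0.16,-1]}}

```text
clock: 10.3
position: [0.5774, 0.3503, 0.2038]
ee_rot: [0.002, -0.0, 1.0, 0.001]
contact_force: [0.7, -0.1, -1.6]
width: 0.0428
gripper_force: 30.8
```

Emit:
{"api": "move_arm", "payload": {"steps": [0,0,0,0.002,-0.03,0,-1,0,0,0,0.005,-0.075,0,-1,0,0,0,0.01,-0.12,0,-1,0,0,0,0.015,-0.165,0,-1,0,0,0,0.02,-0.21,0,-1,0,0,0,0.025,-0.255,0,-1,0,0,0,0.03,-0.3,0,-1,0,0,0,0.035,-0.345,0,-1,0,0,0,0.039,-0.39,0,-1,0,0,0,0.039,-0.43,0,-1]}}

```text
clock: 11.3
position: [0.6161, -0.0823, 0.2009]
ee_rot: [0.001, 0.0, 1.0, -0.0]
contact_force: [0.1, -0.5, -0.4]
width: 0.0428
gripper_force: 30.9
```

Emit:
{"api": "move_arm", "payload": {"steps": [0,0,0,0,-0.03,0,-1,0,0,0,0,-0.051,-0.01,-1,0,0,0,0,-0.051,-0.04,-1,0,0,0,0,-0.051,-0.07,-1,0,0,0,0,-0.051,-0.1,-1,0,0,0,0,-0.051,-0.13,-1,0,0,0,0,-0.051,-0.145,-1,0,0,0,0,-0.051,-0.152,-1,0,0,0,0,-0.051,-0.155,-1,0,0,0,0,-0.051,-0.155,-1]}}

```text
clock: 12.3
position: [0.6163, -0.1311, 0.0465]
ee_rot: [0.001, -0.0, 1.0, -0.0]
contact_force: [-0.3, 0.0, -1.1]
width: 0.0428
gripper_force: 30.8
```

Emit:
{"api": "move_arm", "payload": {"steps": [0,0,0,0,-0.001,-0.001,-1,0,0,0,0,-0.001,-0.002,-1,0,0,0,0,-0.001,-0.003,-1,0,0,0,0,-0.001,-0.003,-1,0,0,0,0,-0.001,-0.003,-1,0,0,0,0,-0.001,-0.003,-1,0,0,0,0,-0.001,-0.003,-1,0,0,0,0,-0.001,-0.003,-1,0,0,0,0,-0.001,-0.003,-1,0,0,0,0,-0.001,-0.003,-1]}}

```text
clock: 13.3
position: [0.6171, -0.132, 0.0459]
ee_rot: [0.002, -0.0, 1.0, -0.0]
contact_force: [-3.6, 1.7, 13.9]
width: 0.0432
gripper_force: 32.3
```

Emit:
{"api": "move_arm", "payload": {"steps": [0,0,0,0,0,0,0,0,0,0,0,0,0,1,0,0,0,0,0,0,1,0,0,0,0,0,0,1,0,0,0,0,0,0.01,1,0,0,0,0,0,0.04,1,0,0,0,0,0,0.08,1,0,0,0,0,0,0.12,1,0,0,0,0,0,0.16,1,0,0,0,0,0,0.18,1]}}

```text
clock: 14.3
position: [0.6175, -0.1326, 0.2272]
ee_rot: [0.003, -0.0, 1.0, -0.001]
contact_force: [0.7, 0.6, 0.3]
width: 0.085
gripper_force: 0.0
```

Emit:
{"api": "move_arm", "payload": {"steps": [0,0,0,-0.01,-0.045,0,1,0,0,0,-0.02,-0.09,0,1,0,0,0,-0.03,-0.135,0,1,0,0,0,-0.045,-0.18,0,1,0,0,0,-0.058,-0.22,0,1,0,0,0,-0.058,-0.238,0,1,0,0,0,-0.058,-0.238,0,1,0,0,0,-0.058,-0.238,0,1,0,0,0,-0.058,-0.238,0,1,0,0,0,-0.058,-0.238,0,1]}}

```text
clock: 15.3
position: [0.5586, -0.3682, 0.2226]
ee_rot: [0.0, -0.001, 1.0, 0.0]
contact_force: [-0.2, -1.0, 0.2]
width: 0.0855
gripper_force: 0.0
```

Run:
```python
from h import *
im=snap('wrist','w4.png'); s=manip.get_state(); print(s['position'],s['width'])
print(proj(im,[.558,-.37,.04]),proj(im,[.616,-.132,.088]))
```

```text
[ 0.55854566 -0.36834791  0.22253523] 0.0853335736973672
(np.float64(312.4552597021493), np.float64(177.41077328644457)) (np.float64(608.8458816963248), np.float64(262.1152252365338))
```

View pics/w4.png

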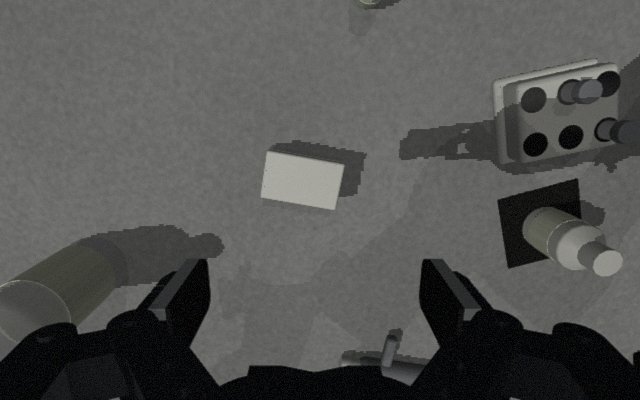

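The bottle stands upright on its pad, with its cap at (608,262) as predicted. The box lid is at (303,180), slightly rotated, and the vial is just above the frame at (370,0).

Run:
```python
from h import *
im=load('w4.png'); print(im['pixels'][180,303]); 
for l in (110,130): print(blob(im,303,180,.04,(l,)*3,(255,)*3))
```

```text
[156 163 164]
(array([ 260,  151,   84,   59, 3683], dtype=int32), array([ 561.1, -380.1]), 79.2, [array([ 561.1, -380.2]), array([69.5, 43. ]), np.float64(79.8)], array([ 560.8, -380.2], dtype=float32))
(array([ 261,  151,   83,   59, 3547], dtype=int32), array([ 561. , -379.9]), 79.0, [array([ 561.3, -380. ]), array([68. , 42.1]), np.float64(79.9)], array([ 560.9, -380.3], dtype=float32))
```

Emit:
{"api": "move_arm", "payload": {"steps": [0,0,-0.0235,0.0025,-0.012,0,1,0,0,-0.047,0.0025,-0.012,0,1,0,0,-0.0705,0.0025,-0.012,0,1,0,0,-0.094,0.0025,-0.012,0,1,0,0,-0.1175,0.0025,-0.012,0,1,0,0,-0.141,0.0025,-0.012,0,1,0,0,-0.1645,0.0025,-0.012,0,1,0,0,-0.188,0.0025,-0.012,0,1,0,0,-0.2115,0.0025,-0.012,0,1,0,0,-0.235,0.0025,-0.012,0,1]}}

```text
clock: 16.35
position: [0.5609, -0.3809, 0.2225]
ee_rot: [0.0, 0.675, 0.738, 0.0]
contact_force: [-0.5, -0.7, -0.2]
width: 0.0852
gripper_force: 0.0
```

Emit:
{"api": "move_arm", "payload": {"steps": [0,0,-0.0235,0,0,0,1,0,0,-0.0433,0,0,0,1,0,0,-0.0433,0,0,-0.03,1,0,0,-0.0433,0,0,-0.06,1,0,0,-0.0433,0,0,-0.09,1,0,0,-0.0433,0,0,-0.12,1,0,0,-0.0433,0,0,-0.12,1,0,0,-0.0433,0,0,-0.12,1,0,0,-0.0433,0,0,-0.12,1,0,0,-0.0433,0,0,-0.12,1]}}

```text
clock: 17.35
position: [0.5616, -0.3827, 0.1046]
ee_rot: [0.002, 0.767, 0.642, 0.0]
contact_force: [-0.8, 0.5, 0.1]
width: 0.0853
gripper_force: 0.0
```

Run:
```python
from h import *
im=snap('wrist','w5.png'); s=manip.get_state(); print(s['position'],s['ee_rot'],s['qpos'])
u,v=map(int,proj(im,[.561,-.380,.04])); print(u,v); print(blob(im,u,v,.04,(110,)*3,(255,)*3))
```

```text
[ 0.56137998 -0.38266283  0.10434994] [1.78640115e-03 7.66957423e-01 6.41695414e-01 3.38550407e-04] [-7.00655879e-01  5.26325744e-01  1.47162665e+00  5.54738464e-05
  1.14000421e+00 -5.23298976e-01]
310 221
(array([ 272,  161,   79,  115, 8639], dtype=int32), array([ 561.8, -379.7]), 79.2, [array([ 561.6, -379.6]), array([68.2, 42.7]), np.float64(79.8)], array([ 561.9, -378.4], dtype=float32))
```

Emit:
{"api": "move_arm", "payload": {"steps": [0,0,0,0,0.003,-0.03,1,0,0,0,0,0.003,-0.06,1,0,0,0,0,0.003,-0.08,1,0,0,0,0,0.003,-0.08,1,0,0,0,0,0.003,-0.08,1,0,0,0,0,0.003,-0.08,-1,0,0,0,0,0.003,-0.08,-1,0,0,0,0,0.003,-0.08,-1,0,0,0,0,0.003,-0.08,-1,0,0,0,0,0.003,-0.08,-1], "squeeze": 30}}

```text
clock: 18.4
position: [0.5611, -0.3796, 0.0237]
ee_rot: [0.001, 0.767, 0.642, 0.0]
contact_force: [-0.0, -0.3, 6.3]
width: 0.0435
gripper_force: 32.2
```

Emit:
{"api": "move_arm", "payload": {"steps": [0,0,0,0,0,0,-1,0,0,0,0,0,0,-1,0,0,0,0,0,0,-1,0,0,0,0,0,0,-1,0,0,0,0,0,0.02,-1,0,0,0,0,0,0.06,-1,0,0,0,0,0,0.1,-1,0,0,0,0,0,0.14,-1,0,0,0,0,0,0.17,-1,0,0,0,0,0,0.17,-1]}}

```text
clock: 19.4
position: [0.5625, -0.3807, 0.1977]
ee_rot: [0.005, 0.767, 0.642, 0.001]
contact_force: [0.5, -0.9, -1.0]
width: 0.0435
gripper_force: 31.6
```

Emit:
{"api": "move_arm", "payload": {"steps": [0,0,0.004,-0.005,0.03,0,-1,0,0,0.008,-0.012,0.07,0,-1,0,0,0.012,-0.018,0.11,0,-1,0,0,0.016,-0.024,0.15,0,-1,0,0,0.02,-0.03,0.19,0,-1,0,0,0.024,-0.036,0.23,0,-1,0,0,0.028,-0.042,0.27,0,-1,0,0,0.032,-0.05,0.31,0,-1,0,0,0.036,-0.06,0.35,0,-1,0,0,0.0378,-0.0605,0.3787,0,-1]}}

```text
clock: 20.4
position: [0.497, 0.0022, 0.1907]
ee_rot: [-0.002, 0.685, 0.729, -0.001]
contact_force: [-0.0, -0.6, -1.1]
width: 0.0442
gripper_force: 31.5
```

Emit:
{"api": "move_arm", "payload": {"steps": [0,0,0,0,0,-0.03,-1,0,0,0,0,0,-0.06,-1,0,0,0,0,0,-0.08,-1,0,0,0,0,0,-0.08,-1,0,0,0,0,0,-0.08,-1,0,0,0,0,0,-0.08,-1,0,0,0,0,0,-0.08,-1,0,0,0,0,0,-0.08,-1,0,0,0,0,0,-0.08,-1,0,0,0,0,0,-0.08,-1]}}

```text
clock: 21.4
position: [0.5001, -0.0004, 0.1127]
ee_rot: [0.0, 0.686, 0.728, 0.0]
contact_force: [-0.3, 0.1, -1.2]
width: 0.0439
gripper_force: 31.4
```

Run:
```python
from h import *
im=snap('wrist','w6.png'); s=manip.get_state(); print(s['position'],s['ee_rot'])
im=snap('scene','s6.png')
cv2.imwrite('pics/s6c.png',cv2.resize(im['pixels'][100:350,130:480],None,fx=2,fy=2))
```

```text
[ 5.00015271e-01 -3.77371459e-04  1.12551184e-01] [2.04109841e-04 6.85607074e-01 7.27971753e-01 1.58968246e-04]
```

View pics/w6.png

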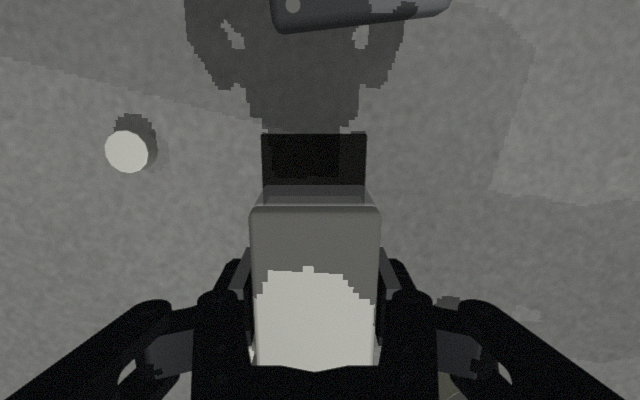

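The held box is aligned with pad_mid, whose far end edge runs from (262,134) to (367,134).

Run:
```python
from h import *
im=load('w6.png'); a=ray(im,262,134,.003);b=ray(im,367,134,.003); print(a,b)
d=(b-a)[:2]; d/=np.linalg.norm(d); n=np.array([-d[1],d[0]]); n=n if n[1]<0 else -n
print(np.degrees(np.arctan2(d[1],d[0])), ((a+b)/2)[:2]+n*.048)
for p in [(249,210),(381,210)]: print(ray(im,*p,.130))
```

```text
[0.46438849 0.04426036 0.003     ] [0.53273691 0.04838472 0.003     ]
3.453222586179196 [ 0.50145391 -0.00159031]
[0.47816851 0.03418288 0.13      ]
[0.52012689 0.03670239 0.13      ]
```

Emit:
{"api": "move_arm", "payload": {"steps": [0,0,0,0.001,-0.002,-0.02,-1,0,0,0,0.001,-0.002,-0.04,-1,0,0,0,0.001,-0.002,-0.06,-1,0,0,0,0.001,-0.002,-0.075,-1,0,0,0,0.001,-0.002,-0.08,-1,0,0,0,0.001,-0.002,-0.083,-1,0,0,0,0.001,-0.002,-0.085,-1,0,0,0,0.001,-0.002,-0.086,-1,0,0,0,0.001,-0.002,-0.086,-1,0,0,0,0.001,-0.002,-0.086,-1]}}

```text
clock: 22.5
position: [0.5013, -0.0024, 0.0268]
ee_rot: [0.0, 0.686, 0.728, 0.0]
contact_force: [0.5, -0.1, -1.0]
width: 0.0434
gripper_force: 31.6
```

Emit:
{"api": "move_arm", "payload": {"steps": [0,0,0,0,0,-0.001,-1,0,0,0,0,0,-0.001,-1,0,0,0,0,0,-0.001,0,0,0,0,0,0,-0.001,1,0,0,0,0,0,-0.001,1,0,0,0,0,0,-0.001,1,0,0,0,0,0,0.03,1,0,0,0,0,0,0.08,1,0,0,0,0,0,0.13,1,0,0,0,0,0,0.17,1]}}

```text
clock: 23.5
position: [0.5014, -0.0024, 0.199]
ee_rot: [0.001, 0.686, 0.728, 0.001]
contact_force: [1.2, -0.1, -0.4]
width: 0.0855
gripper_force: 0.0
```

Run:
```python
from h import *
im=snap('wrist','w7.png')
u,v=map(int,proj(im,[.5015,-.002,.043])); print(u,v,blob(im,u,v,.043,(100,)*3,(255,)*3), padrect(im,*map(int,proj(im,[.5015,.041,.003]))))
```

```text
312 185 (array([ 287,  145,   55,   84, 4408], dtype=int32), array([502.7,  -3.7]), 80.7, [array([502.6,  -3.8]), array([43.3, 69.8]), np.float64(3.2)], array([502.6,  -2.5], dtype=float32)) (np.int32(3094), array([500.5,  -1.1]), array([69.3, 95.7]), 3.4)
```

Emit:
{"api": "move_arm", "payload": {"steps": [0,0,0,-0.015,-0.045,0.01,1,0,0,0,-0.03,-0.09,0.02,1,0,0,0,-0.045,-0.135,0.02,1,0,0,0,-0.06,-0.18,0.02,1,0,0,0,-0.075,-0.225,0.02,1,0,0,0,-0.09,-0.27,0.02,1,0,0,0,-0.1,-0.313,0.02,1,0,0,0,-0.1,-0.313,0.02,1,0,0,0,-0.1,-0.313,0.02,1,0,0,0,-0.1,-0.313,0.02,1]}}

```text
clock: 24.55
position: [0.4009, -0.3142, 0.2158]
ee_rot: [-0.001, 0.685, 0.728, 0.0]
contact_force: [-0.1, -0.6, -0.1]
width: 0.0854
gripper_force: 0.0
```

Run:
```python
from h import *
im=snap('wrist','w8.png'); s=manip.get_state(); print(s['position'],proj(im,[.401,-.315,.048]))
```

```text
[ 0.40106121 -0.31394039  0.21601127] (np.float64(313.1961461598961), np.float64(184.0206778739087))
```

View pics/w8.png

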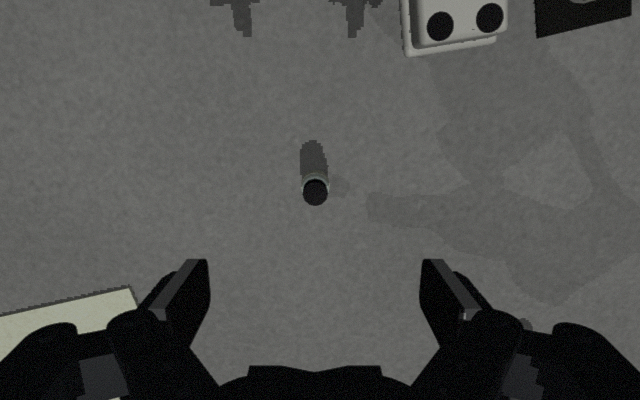

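The vial cap is at (315,191). Measured from above, the box sits within about 3 mm of the pad's centre.

Run:
```python
from h import *
im=load('w8.png'); print(blob(im,315,191,.048,(0,)*3,(45,)*3),ray(im,315,191.5,.048))
```

```text
(array([303, 179,  25,  27, 506], dtype=int32), array([ 402.5, -321.9]), 23.1, [array([ 402.5, -321.8]), array([20.3, 22.9]), np.float64(17.6)], array([ 402.7, -321.7], dtype=float32)) [ 0.40292608 -0.32144426  0.048     ]
```

Emit:
{"api": "move_arm", "payload": {"steps": [0,0,0,0.0015,-0.0075,-0.04,1,0,0,0,0.0015,-0.0075,-0.08,1,0,0,0,0.0015,-0.0075,-0.12,1,0,0,0,0.0015,-0.0075,-0.16,1,0,0,0,0.0015,-0.0075,-0.193,1,0,0,0,0.0015,-0.0075,-0.193,1,0,0,0,0.0015,-0.0075,-0.193,1,0,0,0,0.0015,-0.0075,-0.193,-1,0,0,0,0.0015,-0.0075,-0.193,-1,0,0,0,0.0015,-0.0075,-0.193,-1], "squeeze": 22}}

```text
clock: 25.6
position: [0.4032, -0.3235, 0.0249]
ee_rot: [0.002, 0.686, 0.728, -0.0]
contact_force: [0.1, 0.4, 0.2]
width: 0.0437
gripper_force: 0.0
```

Emit:
{"api": "move_arm", "payload": {"steps": [0,0,0,0,0,0,-1,0,0,0,0,0,0,-1,0,0,0,0,0,0,-1,0,0,0,0,0,0,-1,0,0,0,0,0,0,-1,0,0,0,0,0,0,-1,0,0,0,0,0,0,-1,0,0,0,0,0,0,-1,0,0,0,0,0,0,-1,0,0,0,0,0,0,-1]}}

```text
clock: 26.6
position: [0.4028, -0.3232, 0.0243]
ee_rot: [0.001, 0.686, 0.728, 0.0]
contact_force: [-0.2, 0.5, 6.1]
width: 0.025
gripper_force: 22.2
```

Emit:
{"api": "move_arm", "payload": {"steps": [0,0,0,0,0,0.03,-1,0,0,0,0,0,0.07,-1,0,0,0,0,0,0.11,-1,0,0,0,0,0.01,0.15,-1,0,0,0,0.01,0.04,0.17,-1,0,0,0,0.022,0.08,0.17,-1,0,0,0,0.034,0.12,0.17,-1,0,0,0,0.046,0.16,0.17,-1,0,0,0,0.058,0.2,0.17,-1,0,0,0,0.07,0.24,0.17,-1]}}

```text
clock: 27.6
position: [0.4725, -0.0813, 0.1934]
ee_rot: [0.0, 0.686, 0.728, 0.0]
contact_force: [0.2, -0.3, -0.7]
width: 0.0249
gripper_force: 22.0
```

Emit:
{"api": "move_arm", "payload": {"steps": [0,0,0,0.012,0.04,0,-1,0,0,0,0.029,0.07,0,-1,0,0,0,0.0294,0.0787,0,-1,0,0,0,0.0294,0.0787,-0.02,-1,0,0,0,0.0294,0.0787,-0.05,-1,0,0,0,0.0294,0.0787,-0.08,-1,0,0,0,0.0294,0.0787,-0.1,-1,0,0,0,0.0294,0.0787,-0.1,-1,0,0,0,0.0294,0.0787,-0.1,-1,0,0,0,0.0294,0.0787,-0.1,-1]}}

```text
clock: 28.6
position: [0.5028, -0.0046, 0.0946]
ee_rot: [0.001, 0.686, 0.728, 0.001]
contact_force: [-0.2, -0.3, -0.6]
width: 0.0252
gripper_force: 21.9
```

Run:
```python
from h import *
im=snap('wrist','w9.png'); s=manip.get_state(); print(s['position'],s['width'])
z=s['position'][2]-.0243+.048; print(proj(im,[*s['position'][:2],z]))
```

```text
[ 0.50287835 -0.00452473  0.09468937] 0.02478214180413559
(np.float64(311.6447728263851), np.float64(319.5551850664863))
```

View pics/w9.png

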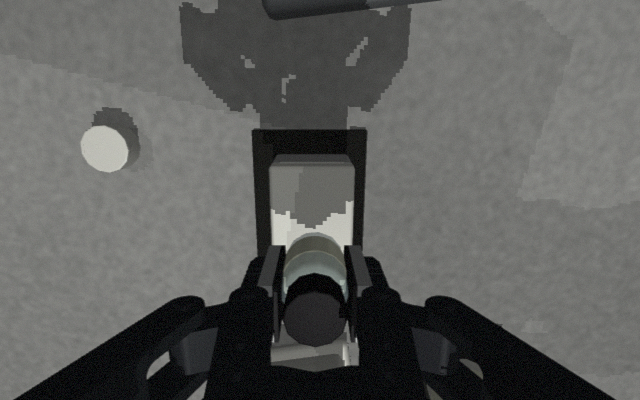

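The vial is held upright with its cap at (315,310), over the lid. The lid's far edge runs from (270,166) to (354,166).

Run:
```python
from h import *
im=load('w9.png'); a=ray(im,270,166,.043);b=ray(im,354,166,.043); print(a,b)
d=(b-a)[:2]; d/=np.linalg.norm(d); print(((a+b)/2)[:2]+np.array([d[1],-d[0]])*.035, ray(im,315,310,.1184))
```

```text
[0.47952466 0.03082249 0.043     ] [0.52172514 0.03333807 0.043     ]
[ 0.50270756 -0.0028577 ] [ 0.50376165 -0.00085695  0.1184    ]
```

Emit:
{"api": "move_arm", "payload": {"steps": [0,0,0,-0.001,-0.0015,-0.008,-1,0,0,0,-0.001,-0.0015,-0.016,-1,0,0,0,-0.001,-0.0015,-0.022,-1,0,0,0,-0.001,-0.0015,-0.025,-1,0,0,0,-0.001,-0.0015,-0.026,-1,0,0,0,-0.001,-0.0015,-0.026,-1,0,0,0,-0.001,-0.0015,-0.026,-1,0,0,0,-0.001,-0.0015,-0.026,-1,0,0,0,-0.001,-0.0015,-0.026,-1,0,0,0,-0.001,-0.0015,-0.026,-1]}}

```text
clock: 29.65
position: [0.5004, -0.0055, 0.0674]
ee_rot: [-0.0, 0.686, 0.728, -0.0]
contact_force: [-4.0, -0.6, 4.9]
width: 0.0251
gripper_force: 22.5
```

Emit:
{"api": "move_arm", "payload": {"steps": [0,0,0,0,0,-0.001,-1,0,0,0,0,0,-0.0015,-1,0,0,0,0,0,-0.0015,-1,0,0,0,0,0,-0.0015,-1,0,0,0,0,0,-0.0015,-1,0,0,0,0,0,-0.0015,-1,0,0,0,0,0,-0.0015,-1,0,0,0,0,0,-0.0015,-1,0,0,0,0,0,-0.0015,-1,0,0,0,0,0,-0.0015,-1]}}

```text
clock: 30.65
position: [0.5003, -0.0055, 0.0672]
ee_rot: [-0.0, 0.686, 0.728, -0.0]
contact_force: [-6.6, 1.2, 15.8]
width: 0.0253
gripper_force: 23.5
```

Emit:
{"api": "move_arm", "payload": {"steps": [0,0,0,0,0,0.001,-1,0,0,0,0,0,0.0015,-1,0,0,0,0,0,0.0015,-1,0,0,0,0,0,0.0015,-1,0,0,0,0,0,0.0015,-0.35,0,0,0,0,0,0.0015,-0.3,0,0,0,0,0,0.0015,-0.2,0,0,0,0,0,0.0015,0.1,0,0,0,0,0,0.0015,0.5,0,0,0,0,0,0.0015,1]}}

```text
clock: 31.65
position: [0.5008, -0.0056, 0.0673]
ee_rot: [0.0, 0.686, 0.728, 0.0]
contact_force: [0.0, -0.3, -1.0]
width: 0.0743
gripper_force: 0.0
```

Emit:
{"api": "move_arm", "payload": {"steps": [0,0,0,0,0,0,1,0,0,0,0,0,0,1,0,0,0,0,0,0,1,0,0,0,0,0,0.02,1,0,0,0,0,0,0.05,1,0,0,0,0,0,0.08,1,0,0,0,0,0,0.11,1,0,0,0,0,0,0.14,1,0,0,0,0,0,0.16,1,0,0,0,0,0,0.16,1]}}

```text
clock: 32.65
position: [0.5027, -0.0059, 0.2304]
ee_rot: [0.003, 0.686, 0.728, 0.002]
contact_force: [0.9, -0.6, 0.9]
width: 0.0856
gripper_force: 0.0
```

Run:
```python
from h import *
im=snap('wrist','w10.png'); s=manip.get_state(); print(s['position'],s['width'],s['contact_force'])
a=snap('scene','s10.png'); b=manip.get_image('side')
cv2.imwrite('pics/f.png',np.vstack([im['pixels'][50:350],np.hstack([cv2.resize(a['pixels'][125:300,220:460],(320,233)),cv2.resize(b['pixels'][125:300,220:460],(320,233))])]))
```

```text
[ 0.50149382 -0.00572624  0.22840536] 0.08471609294748993 [ 0.47212401  0.16405196 -0.22745686]
```

View pics/f.png

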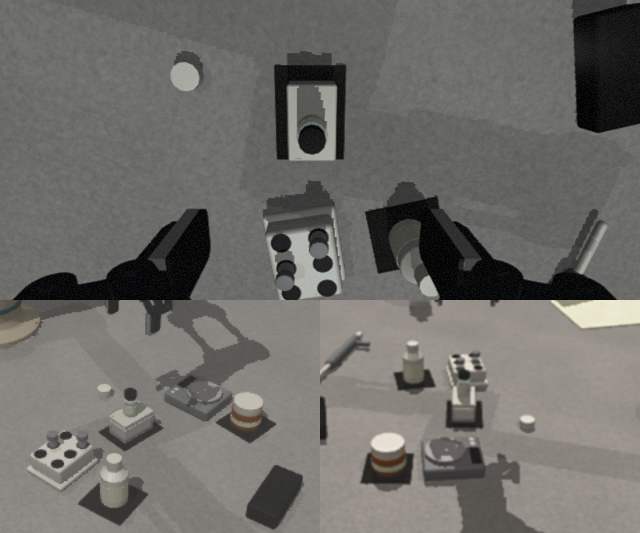

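All four items stand on their pads, and the vial is upright on the box (cap at (312,188) in the wrist frame). I'll check the numbers before handing in.

Run:
```python
from h import *
im=load('w10.png'); print('vial',ray(im,312,189,.091)[:2], blob(im,312,188,.091,(0,)*3,(45,)*3)[1:3])
print('box',blob(im,295,195,.043,(95,)*3,(255,)*3)[3])
g=padrect(im,281,185); print('pad',g)
a=load('s10.png'); x,y=proj(a,[.616,-.132,.088]); print('bottle cap pred',x,y)
m=a['pixels'][int(y)-12:int(y)+12,int(x)-12:int(x)+12].min(2); print('bright centroid',x-int(x),np.argwhere(m>130).mean(0)-12)
```

```text
vial [ 0.5028567  -0.00409277] (array([502.7,  -4.1]), 22.6)
box [array([517.2, -48.3]), array([676.9, 371.5]), np.float64(3.6)]
pad (np.int32(2601), array([500.3,  -0.6]), array([69. , 94.2]), 3.4)
bottle cap pred 305.65933622026864 242.95562689369692
bright centroid 0.6593362202686421 [ 3.99130435 -1.16521739]
```

```bash
python3 -c "
from rig import manip; print(manip.sign_off())"
```

```text
the job is handed in; nothing more can be done
None
```

I handed the job in at about 33 s. The bottle, jar and box stand on their pads and the vial stands on the box lid. By my camera measurements, the jar, box and vial are within about 3 mm of centre, the bottle was placed to about the same accuracy, and nothing tipped. The hand-in returned no verdict.

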